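# Set the strap-length gauge and hold its stop at the mark

## Robot

A 6-joint arm with a two-finger parallel gripper is mounted at the origin on the work surface. World frame = base frame: x ahead of the robot, y to its left, z up, the work surface at z = 0. Lengths are in m, angles in rad, forces in N, time in s.
With the tool pointing down it reaches from about 0.25 to 0.775 m from the base axis. Payload 8.9 kg.
Tool frame: the origin (TCP) lies at the centre of the arm's flange, where the gripper is bolted on; the fingertips stand 173 mm ahead of it and the grasp point (between the pads) lies 155 mm ahead of it (ctrl.grip_depth is the distance from the TCP to the grasp point, in m); z points along the fingers, y is the line along which they close (so a half turn about z gives the same grasp; the last joint's range is limited). The gripper opens to 85 mm and grips with 20 to 120 N. Pads are 22 mm wide; open, the fingers measure 114 mm over their backs; the gripper's body (76 mm by 85 mm) begins 54 mm behind the grasp point. The pads swing forward as they close: fully open they stand 13 mm farther back than shut.
Start: joints at [1.117, 0.291, -0.153, 1.127, 0, 1.431], TCP at [0.163, 0.499, 0.405] pointing down, gripper open.
Joint ranges: [-2.52, 2.52], [-0.91, 1.74], [-1.3, 1.37], [-1.96, 2.02], [-1.52, 1.47], [-3.14, 3.14]. Speed limits (rad/s): [2.22, 2.22, 2.79, 3.14, 3.14, 3.14].

## Interface

Orientations are given as [roll, pitch, yaw] about the fixed x, y, z axes, in that order (R = Rz(yaw) Ry(pitch) Rx(roll)).
In Python, from workcell import ctrl, imaging gives the robot as it stands.
- The arm moves only by the tool carry_out, never from a script. Its argument "increments" is a list that holds one entry, the list of rows, each a list of 7 numbers: the shift along the tool's x, y, z in m, then the turn, a rotation vector about the tool's x, y, z in rad, then the opening in per cent of the stroke, from 0 (shut) to 100 (fully open). A call has 1 to 8 rows; each row is the pose to reach, as a shift and turn from the pose commanded when the call began, along the tool's axes at that moment; what a row does not reach only later rows make up. A row lasts 1/12 s, in which the tool goes at most 41.7 mm and 7.16 degrees, less where a joint would pass 70% of its speed; a pose out of reach is approached as far as the arm can. A call with a gripper value outside its range is refused whole. The fingers move at their own pace and stop on an object; "grip_force" is the grip in N (left out, the last holds). Time passes only in rows, so rows that repeat a pose let the fingers close. It gives the time, the measured TCP pose, the force, the opening and the grip force at its end, in the units of the state.
- ctrl.get_obs(): the state, without advancing time (a new reading comes with each control period).
- imaging.read_camera(name): name is "scene" or "top" or "wrist"; returns a dict with "image" (420x560x3 uint8, red, green, blue), "depth" (420x560 float32, m along the optical axis (not along the pixel's ray), 0 where there is no reading), "fovy" (degrees; the focal length in pixels is half the picture's height over the tangent of half this angle, whatever the lens; pixels are square), "cx", "cy" (the principal point, pixels), "rvec" (rotation vector, rad) and "tvec" (3), from world to camera coordinates, as OpenCV has them; the wrist camera has in their place "mount" (4x4, takes a point from camera to tool coordinates, whose origin is the TCP and whose axes are the flange's). Camera axes: x right, y down, z forward; pixel columns grow to the right and rows downward; lengths in m; the calibration is good to about 2 mm. The wrist camera is an equidistant fisheye: a pixel r from the principal point sees the ray r / f radians off the axis. A picture is of the moment at which its call begins: read the wrist's pose just before it.
- ctrl.close_job(): hands the job in; it is judged then, once.
Trained networks look in a picture, given as the dict that the camera call returned (one of the last four; its "shot" number tells which), for a name from the list of things; names that differ only in an ending like _2 or _b are one class to them, and where a whole thing is asked for, a point or a joint stands for the part that bears it (a point fixed in the world has none). Each returns a list of dicts, best first, with "confidence" (0 to 1); they miss things now and then, are a little off and sometimes report something else, mostly with a low value. They report only what shows in the picture. A call takes as long as a camera call.
- imaging.recognise(target, picture): "centre" ([column, row] in pixels, amid what is visible of it).
The state is a dict: "time": time; "q": joint angles; "qvel": joint speeds; "joint_efforts": joint torques, N m; "position": TCP position; "tcp_rot": TCP orientation; "wrist_force": force on the tool from outside, world axes, zero at the start; "wrist_torque": the same for the moment, N m; "grip_width": finger opening in m; "grip_force": force on a finger pad.
Only numpy, scipy, OpenCV 4.12 (cv2) and the standard library are available. Lean on these libraries where they do the work, as an engineer would, in place of code of your own. Each camera call takes 0.05 s, during which the arm holds its last target. There are 200 camera calls.

## Task

Set up the strap gauge on the bootmaker's bench for a length check: first swing its grey boom away from the robot by the blue post until it snaps into its end position alongside the white rule, then push the red lock button fully down. Then grip the yellow tab, draw the spring-loaded arm out until its black pointer lines up with the green clip on the rule, and finish while holding it there with the gripper, since it springs back if let go. Leave the other things on the bench where they are.

Things in the scene. Friction and masses are not known exactly. Their poses are not given: they have to be found in the camera images.
- gauge: Strap-length gauge, an aluminium base plate 130 x 440 x 12 mm fixed to the bench. Origin on the bench under the boom's pivot; z is up. The seated boom and the white rule run along the gauge's own -y, the rule 45 mm to the +x side of the boom's centre line (rule 26 mm wide, top 60 mm above the bench, from 175 to 375 mm from the pivot). Its +x points roughly away from the robot.
- pivot (a point): The boom's vertical hinge axis, at the tube's mid-height, 79 mm above the bench. The boom is a sleeve 30 mm wide, 26 mm high, its top 92 mm above the bench, its mouth 190 mm from the pivot.
- boom (a joint): Angle of the grey boom about the pivot, rad; it grows counter-clockwise seen from above (away from the robot, towards the rule). 0.95 = seated at its end stop. It starts at 0 to 0.35, swings freely to about 0.83, climbs a spring detent (2 to 3 N at the blue post) that tops out at 0.90, and snaps on to 0.95. The boom points along the gauge's -y turned by (angle - 0.95) about z.
- swing_post (a point): Centre of the blue upright post on top of the boom, for swinging it: round, 16 mm in diameter, 48 mm tall, top 140 mm above the bench, 130 mm from the pivot.
- lock_top (a point): Centre of the top of the red lock button on the boom, 70 mm from the pivot, 114 mm above the bench when up: 24 mm in diameter, pressed straight down. A black collar of 32 mm diameter around it reaches 99 mm above the bench.
- lock (a joint): How far the red lock button is pushed down, m: 0 = up (arm locked in), 0.010 = fully down. It slides with about 3 N of friction and stays where it is left; the arm is free from about 0.006 on.
- stop_arm (a joint): Extension of the telescoping arm out of the sleeve, m: 0 = home, at most 0.125. Locked at home until the button is down. A spring draws it home with 3 N at home, rising to 4.5 N at 0.1 m.
- pull_tab: Yellow upright tab at the arm's outer end, for gripping: 18 mm thick across the boom, 32 mm long along it, 58 mm tall, top 126 mm above the bench. Origin at the centre of its underside, 68 mm above the bench. At home its centre is 235 mm from the pivot, 29 mm clear of the sleeve's mouth.
- tab_center (a point): Grip point in the yellow tab, 38 mm above its underside (106 mm above the bench), in the middle of its length and thickness.
- pointer (a point): Point of the black pointer, a flat bar 4 mm wide that sticks out from the arm under the yellow tab, level with the tab's middle, to the +x side over the white rule; 72 mm above the bench, 45 mm from the arm's centre line.
- mark (a point): Centre of the top of the green clip, 5 mm wide along the rule, set at a different place on the white rule each time (the arm must come out 50 to 100 mm); it is tight and stays put. Its top is 65 mm above the bench; the pointer passes just over it. The pointer is at the mark when both are equally far along the rule (the gauge's y axis).
- polish_tin: Black polish tin, 72 mm across, 26 mm high; a bystander. Origin at the centre of its underside.
- spool: Orange thread spool, 38 mm across, 52 mm high; a bystander. Origin at the centre of its underside.
- rivet_jar: Jar, 60 mm across, 75 mm high; a bystander. Origin at the centre of its underside.
- hammer: Hammer lying on the bench; a bystander.
- brush: Brush lying on the bench; a bystander.
- sole_stack: Cork-coloured block of sole blanks, 100 x 70 x 30 mm; a bystander. Origin at the centre of its underside.

How it is judged:
By the outcome, as a careful person would: the job done as asked, in the order asked, and still so for the second after the job is handed in, while the arm keeps its last pose, push and grip.
It also fails if it takes over 54 s, if anything falls off the work surface, if the arm or the gripper's body presses on something with over 40 N, if the wrist force passes 120 N, or if a joint passes its speed limit or range.

## Working session

There is one attempt and no reset: what is moved stays moved. The work goes in short steps, Python scripts to look and compute and a tool call to move; the robot and the scene stay as the last step left them, time stands still between calls to the robot, and variables do not carry over. Pictures are saved under pics/ and viewed, at most 10 in all, crops included, and the job is handed in when it is done.

Besides the shell and the picture viewer there is one more tool, called after "Request:" by a JSON object that holds its "method" and its "body". carry_out: Moves the arm, as the interface text tells. Its arguments: {"type":"object","properties":{"increments":{"type":"array"},"grip_force":{"type":"number"}},"required":["increments"]}

```bash
mkdir -p pics; ls
cat > h.py <<'E'
import numpy as np, cv2
from workcell import ctrl, imaging
from scipy.spatial.transform import Rotation as Ro
def f(p): return 210/np.tan(np.radians(p['fovy'])/2)
def world(p,u,v,z=None):
    R=cv2.Rodrigues(np.array(p['rvec'],float))[0];t=np.array(p['tvec'],float)
    d=np.array([(u-p['cx'])/f(p),(v-p['cy'])/f(p),1.]); o=-R.T@t; d=R.T@d
    if z is None:
        return o+d*p['depth'][int(round(v)),int(round(u))]
    return o+d*(z-o[2])/d[2]
def save(p,n): cv2.imwrite('pics/'+n,p['image'][:,:,::-1])
E
python3 - <<'E'
from h import *
for n in('top','scene'):
    p=imaging.read_camera(n); save(p,n+'.png')
    for t,z in dict(pivot=.092,swing_post=.14,lock_top=.114,pull_tab=.1,tab_center=.106,pointer=.072,mark=.065,gauge=.012).items():
        r=imaging.recognise(t,p)[:2]
        for a in r: print(n,t,np.round(a['centre']),round(a['confidence'],2),world(p,*a['centre'],z).round(3),world(p,*a['centre']).round(3))
print(ctrl.get_obs())
E
cd pics; python3 -c "
import cv2;a=cv2.imread('top.png');b=cv2.imread('scene.png')
cv2.imwrite('both.png',cv2.resize(cv2.vconcat([a,b]),(800,1200))[:600]);cv2.imwrite('s2.png',cv2.resize(b,(800,600)))"
```

```text
pics
top pivot [285. 215.] 0.61 [0.562 0.087 0.092] [0.57  0.088 0.013]
top pivot [212. 300.] 0.47 [0.353 0.275 0.092] [0.347 0.288 0.02 ]
top swing_post [244. 230.] 0.75 [0.522 0.189 0.14 ] [0.525 0.194 0.091]
top lock_top [238. 226.] 0.39 [0.537 0.204 0.114] [0.448 0.067 1.251]
top pull_tab [272. 282.] 0.45 [0.393 0.125 0.1  ] [0.394 0.124 0.128]
top tab_center [270. 283.] 0.57 [0.392 0.128 0.106] [0.393 0.127 0.126]
top pointer [268. 279.] 0.57 [0.401 0.137 0.072] [0.403 0.134 0.125]
top pointer [272. 282.] 0.26 [0.392 0.126 0.072] [0.395 0.123 0.128]
top mark [235. 226.] 0.56 [0.54  0.219 0.065] [0.537 0.213 0.114]
top gauge [282. 210.] 0.87 [0.584 0.098 0.012] [0.584 0.098 0.017]
scene pivot [230. 258.] 0.7 [ 0.735 -0.063  0.092] [ 0.681 -0.067  0.035]
scene swing_post [319. 198.] 0.6 [0.572 0.174 0.14 ] [0.517 0.184 0.095]
scene lock_top [328. 198.] 0.61 [0.543 0.204 0.114] [0.545 0.204 0.115]
scene pull_tab [294. 169.] 0.6 [0.385 0.125 0.1  ] [0.401 0.123 0.112]
scene pull_tab [422. 190.] 0.59 [0.506 0.481 0.1  ] [0.418 0.521 0.029]
scene tab_center [295. 170.] 0.74 [0.399 0.1
[... 220 characters left out ...]
.583 0.119 0.012]
{'time': 0.9, 'q': array([ 1.11668561e+00,  2.90685501e-01, -1.53399359e-01,  1.12672544e+00,
       -1.65786638e-05,  1.43148771e+00]), 'qvel': array([-0.00017404, -0.00059559,  0.00049756,  0.0004646 ,  0.00133883,
        0.00013923]), 'joint_efforts': array([-3.64975267e-04, -5.37016296e+01,  3.31643844e+01,  1.61141128e-03,
       -1.08695392e-04, -6.23587528e-07]), 'position': array([0.16255391, 0.49919107, 0.40471288]), 'tcp_rot': array([-3.14157652e+00,  1.44780202e-05,  2.82679056e+00]), 'wrist_force': array([-0.52575522, -0.88191774,  0.09441455]), 'wrist_torque': array([-0.00055702, -0.0198128 ,  0.0158799 ]), 'grip_force': 0.0, 'grip_width': 0.08562022667544411}
```

View pics/top.png

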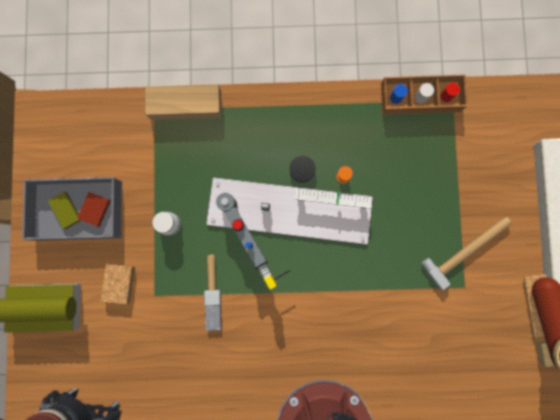

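View pics/scene.png

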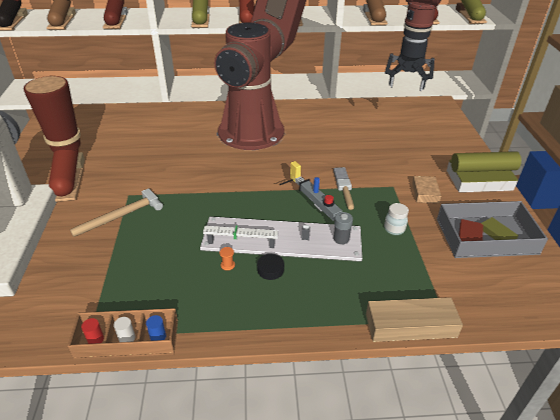

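The top view shows the pivot at about (226,201), lock (238,225), post (249,245), tab (270,282) and clip near (339,198). I'll refine these by colour and depth.

```bash
cat >> h.py <<'E'
def blob(p,col,box,z):
    u0,v0,u1,v1=box; h=cv2.cvtColor(p['image'],cv2.COLOR_RGB2HSV)
    lo,hi={'red':((0,150,80),(8,255,255)),'blue':((105,140,60),(125,255,255)),'yellow':((22,150,90),(33,255,255)),'green':((50,120,80),(85,255,255))}[col]
    m=cv2.inRange(h,lo,hi); k=np.zeros_like(m);k[v0:v1,u0:u1]=1
    v,u=np.nonzero(m*k); 
    if len(u)==0: return 0,None,None
    return len(u),(u.mean().round(1),v.mean().round(1)),world(p,u.mean(),v.mean(),z).round(4)
E
python3 - <<'E'
from h import *
p=imaging.read_camera('top')
for c,b,z in(('red',(225,210,250,240),.114),('blue',(240,235,260,255),.13),('yellow',(255,265,285,295),.12),('green',(325,188,355,212),.065)): print(c,blob(p,c,b,z))
# plate from depth + whiteness
h=p['image'].astype(int); m=((h.min(2)>115)&(h.max(2)-h.min(2)<40)).astype(np.uint8); m[:170]=0;m[255:]=0;m[:,:200]=0;m[:,380:]=0
n,l,s,_=cv2.connectedComponentsWithStats(m); i=1+s[1:,4].argmax(); 
pts=np.argwhere(l==i)[:,::-1].astype(np.float32); r=cv2.minAreaRect(pts); print(r)
W=[world(p,*q,.012) for q in cv2.boxPoints(r)]; print(np.round(W,3))
c=cv2.resize(p['image'][165:300,195:385],(800,568),interpolation=cv2.INTER_CUBIC);cv2.imwrite('pics/crop.png',c[:,:,::-1])
s=imaging.read_camera('scene'); print(blob(s,'green',(225,222,250,245),.065),blob(s,'red',(320,193,336,207),.114))
E
```

```text
red (77, (np.float64(237.4), np.float64(224.5)), array([0.5392, 0.2069, 0.114 ]))
blue (27, (np.float64(248.4), np.float64(244.7)), array([0.4874, 0.1786, 0.13  ]))
yellow (117, (np.float64(270.1), np.float64(282.3)), array([0.3944, 0.1282, 0.12  ]))
green (2, (np.float64(338.0), np.float64(192.5)), array([ 0.6192, -0.0519,  0.065 ]))
((288.0396728515625, 221.76663208007812), (163.11012268066406, 71.82614135742188), 6.788974761962891)
[[ 0.487  0.314  0.012]
 [ 0.682  0.289  0.012]
 [ 0.615 -0.153  0.012]
 [ 0.423 -0.121  0.012]]
(20, (np.float64(234.9), np.float64(232.9)), array([ 0.6173, -0.0522,  0.065 ])) (69, (np.float64(328.4), np.float64(199.1)), array([0.549 , 0.2048, 0.114 ]))
```

View pics/crop.png

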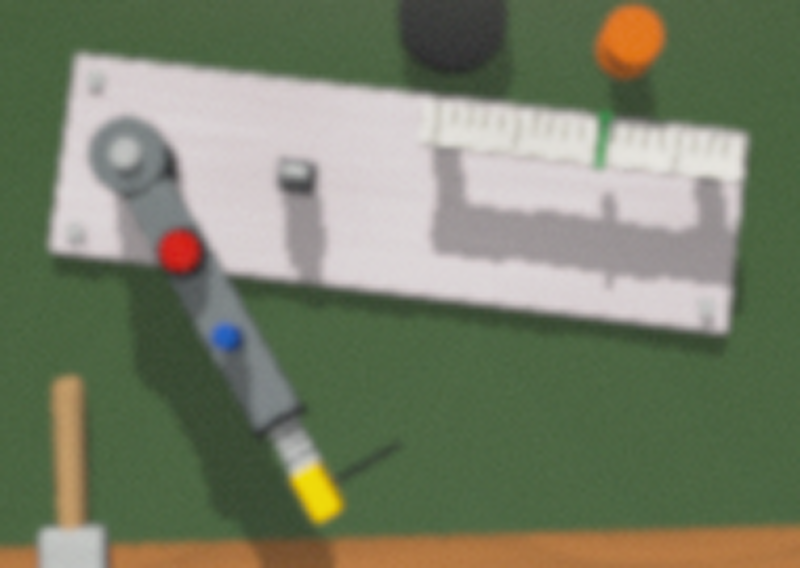

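Crop view: rule spans about (425,120)–(748,155), the clip is at crop (604,140), i.e. top-image (338.5,198.3). The boom starts near angle 0.

```bash
cat >> h.py <<'E'
def rows(ts):
    """ts: list of (x,y,z,yaw_deg) TCP targets, tool down"""
    o=ctrl.get_obs(); R=Ro.from_euler('xyz',o['tcp_rot'])
    print('t',round(o['time'],2),o['position'].round(4),'yaw',np.degrees(o['tcp_rot'][2]).round(1)%360,'F',o['wrist_force'].round(1),'w',round(o['grip_width'],4))
    for x,y,z,a in ts:
        d=R.inv().apply(np.array([x,y,z])-o['position']); r=(R.inv()*Ro.from_euler('xyz',[np.pi,0,np.radians(a)])).as_rotvec()
        print(d.round(4).tolist(),r.round(3).tolist())
E
python3 - <<'E'
from h import *
p=imaging.read_camera('top')
g=lambda x,y,z: world(p,195+(x+.5)*190/800-.5,165+(y+.5)*135/568-.5,z)
for a,b,z in(((425,120),(747,155),.06),((77,55),(746,131),.012),((50,252),(729,333),.012)):
    A,B=g(*a,z),g(*b,z);d=B-A;print(A.round(3),B.round(3),np.linalg.norm(d).round(3),np.degrees(np.arctan2(d[1],d[0]))%360)
print('clip',g(604,140,.065))
rows([(.4865,.178,.405,208.5),(.4865,.178,.275,208.5)])
E
```

```text
[0.622 0.059 0.06 ] [ 0.594 -0.14   0.06 ] 0.201 261.9943848252408
[0.678 0.285 0.012] [ 0.615 -0.149  0.012] 0.438 261.6947998570257
[0.55  0.304 0.012] [ 0.485 -0.132  0.012] 0.44 261.5232783648657
clip [ 0.60498121 -0.05149654  0.065     ]
t 1.05 [0.1626 0.4992 0.4047] yaw 162.0 F [-0.5  1.  -0.2] w 0.0853
[-0.4075, -0.2051, -0.0003] [-0.0, -0.0, -0.812]
[-0.4075, -0.2051, 0.1297] [-0.0, -0.0, -0.812]
```

Request:
{"method": "carry_out", "body": {"increments": [[[-0.4075,-0.205,0,0,0,-0.812,100],[-0.4075,-0.205,0,0,0,-0.812,100],[-0.4075,-0.205,0,0,0,-0.812,100],[-0.4075,-0.205,0,0,0,-0.812,100],[-0.4075,-0.205,0,0,0,-0.812,100],[-0.4075,-0.205,0,0,0,-0.812,100],[-0.4075,-0.205,0,0,0,-0.812,100],[-0.4075,-0.205,0,0,0,-0.812,100]]]}}

```text
time: 1.72
position: [0.3739, 0.2904, 0.405]
tcp_rot: [3.141, 0.001, -2.638]
wrist_force: [0.3, 1.6, 0.3]
grip_width: 0.0856
grip_force: 0.0
```

Run:
```python
from h import *
rows([(.4865,.178,.405,208.5),(.4865,.178,.275,208.5)])
```

```text
t 1.72 [0.3739 0.2904 0.405 ] yaw 208.9 F [0.3 1.6 0.3] w 0.0856
[-0.0443, -0.1528, -0.0001] [0.0, 0.001, 0.007]
[-0.0442, -0.1529, 0.1299] [0.0, 0.001, 0.007]
```

Request:
{"method": "carry_out", "body": {"increments": [[[-0.044,-0.153,0,0,0,0.007,100],[-0.044,-0.153,0,0,0,0.007,100],[-0.044,-0.153,0,0,0,0.007,100],[-0.044,-0.153,0,0,0,0.007,100],[-0.044,-0.153,0,0,0,0.007,100],[-0.044,-0.153,0,0,0,0.007,100],[-0.044,-0.153,0,0,0,0.007,100]]]}}

```text
time: 2.3
position: [0.4846, 0.1781, 0.4046]
tcp_rot: [3.141, -0.001, -2.652]
wrist_force: [0.1, 0.7, -0.4]
grip_width: 0.0855
grip_force: 0.0
```

Run:
```python
from h import *
rows([(.4865,.178,.405,208.5),(.4865,.178,.275,208.5)])
```

```text
t 2.3 [0.4846 0.1781 0.4046] yaw 208.1 F [ 0.1  0.7 -0.4] w 0.0855
[-0.0016, -0.0009, -0.0004] [0.0, -0.001, -0.008]
[-0.0017, -0.001, 0.1296] [0.0, -0.001, -0.008]
```

Request:
{"method": "carry_out", "body": {"increments": [[[-0.002,-0.001,0.04,0,0,0,90],[-0.002,-0.001,0.08,0,0,0,90],[-0.002,-0.001,0.12,0,0,0,70],[-0.002,-0.001,0.13,0,0,0,40],[-0.002,-0.001,0.13,0,0,0,40],[-0.002,-0.001,0.13,0,0,0,40]]]}}

```text
time: 2.8
position: [0.4871, 0.1789, 0.2759]
tcp_rot: [3.142, 0.0, -2.65]
wrist_force: [0.2, 0.0, 1.6]
grip_width: 0.0344
grip_force: 0.0
```

Run:
```python
from h import *
def P(h,r=.13,z=.275):
    a=np.radians(h); return (.6007+r*np.cos(a),.2403+r*np.sin(a),z,h)
rows([P(h) for h in np.arange(213,270,6)])
p=imaging.read_camera('wrist'); save(p,'w1.png')
```

```text
t 2.8 [0.4871 0.1789 0.2759] yaw 208.2 F [0.2 0.  1.6] w 0.0344
[0.0004, -0.0105, 0.0009] [-0.0, 0.0, -0.084]
[-0.0015, -0.0239, 0.0009] [-0.0, 0.0, -0.189]
[-0.0047, -0.0372, 0.0009] [-0.0, 0.0, -0.294]
[-0.0093, -0.05, 0.0009] [-0.0, 0.0, -0.399]
[-0.0153, -0.0622, 0.0009] [-0.0, 0.0, -0.503]
[-0.0224, -0.0738, 0.0009] [-0.0, 0.0, -0.608]
[-0.0308, -0.0845, 0.0009] [-0.0, 0.0, -0.713]
[-0.0402, -0.0943, 0.0009] [-0.0, 0.0, -0.817]
[-0.0506, -0.1031, 0.0009] [-0.0, 0.0, -0.922]
[-0.0619, -0.1107, 0.0009] [-0.0, 0.0, -1.027]
```

View pics/w1.png

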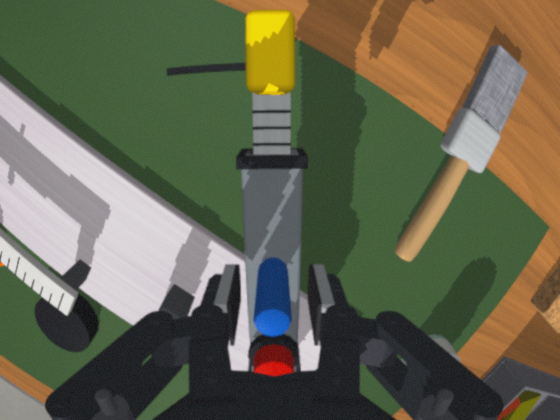

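The post sits between the fingers at about (272,300). Now swinging along the arc.

Request:
{"method": "carry_out", "body": {"increments": [[[0.0004,-0.0105,0.001,0,0,-0.084,40],[-0.0015,-0.024,0.001,0,0,-0.189,40],[-0.0047,-0.037,0.001,0,0,-0.294,40],[-0.0093,-0.05,0.001,0,0,-0.4,40],[-0.0153,-0.062,0.001,0,0,-0.503,40],[-0.0224,-0.074,0.001,0,0,-0.608,40],[-0.031,-0.0845,0.001,0,0,-0.713,40],[-0.031,-0.0845,0.001,0,0,-0.713,40]]]}}

```text
time: 3.52
position: [0.557, 0.1175, 0.2765]
tcp_rot: [-3.136, 0.002, -1.935]
wrist_force: [-0.4, 0.1, 0.3]
grip_width: 0.034
grip_force: 0.0
```

Run:
```python
from h import *
def P(h,r=.13,z=.275):
    a=np.radians(h); return (.6007+r*np.cos(a),.2403+r*np.sin(a),z,h)
rows([P(h) for h in [253,256,259,262,264,265.5]])
```

```text
t 3.52 [0.557  0.1175 0.2765] yaw 249.2 F [-0.4  0.1  0.3] w 0.034
[-0.0006, -0.0059, 0.0016] [-0.005, 0.002, -0.067]
[-0.0012, -0.0127, 0.0016] [-0.005, 0.002, -0.119]
[-0.0022, -0.0194, 0.0016] [-0.005, 0.002, -0.172]
[-0.0035, -0.0261, 0.0017] [-0.006, 0.002, -0.224]
[-0.0046, -0.0305, 0.0017] [-0.006, 0.002, -0.259]
[-0.0055, -0.0337, 0.0017] [-0.006, 0.001, -0.285]
```

Request:
{"method": "carry_out", "body": {"increments": [[[-0.0006,-0.006,0.001,0,0,-0.067,40],[-0.0012,-0.013,0.001,0,0,-0.119,40],[-0.0022,-0.0195,0.001,0,0,-0.172,40],[-0.003,-0.023,0.001,0,0,-0.2,40],[-0.0035,-0.026,0.001,0,0,-0.217,40],[-0.0046,-0.0305,0.001,0,0,-0.217,40],[-0.0055,-0.0335,0.001,0,0,-0.217,40],[-0.0055,-0.0335,0.001,0,0,-0.217,40]]]}}

```text
time: 4.18
position: [0.5884, 0.1114, 0.2734]
tcp_rot: [-3.14, 0.0, -1.723]
wrist_force: [0.5, -0.7, -0.1]
grip_width: 0.0338
grip_force: 0.0
```

Run:
```python
from h import *
rows([])
p=imaging.read_camera('wrist'); save(p,'w2.png')
```

```text
t 4.18 [0.5884 0.1114 0.2734] yaw 261.3 F [ 0.5 -0.7 -0.1] w 0.0338
```

View pics/w2.png

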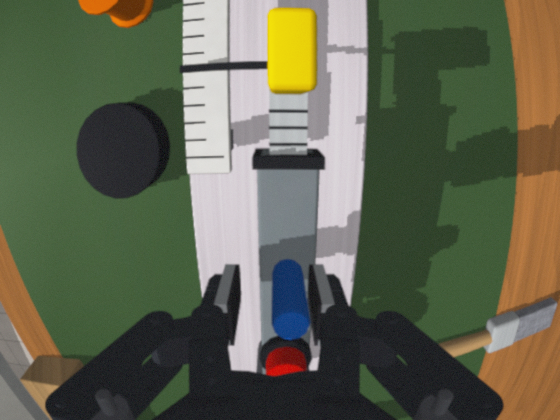

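Snapped: the boom lies parallel to the rule (post at (290,300), pointer at (220,67) over the rule), no contact force. Lifting straight up, then check.

Request:
{"method": "carry_out", "body": {"increments": [[[0,0.005,-0.03,0,0,0,40],[0,0.006,-0.07,0,0,0,40],[0.03,0.006,-0.09,0,0,0,10],[0.06,0.006,-0.09,0,0,0,0],[0.06,0.006,-0.09,0,0,0,0]]]}}

```text
time: 4.65
position: [0.5726, 0.0495, 0.3646]
tcp_rot: [-3.138, -0.001, -1.725]
wrist_force: [-0.1, -0.0, -0.2]
grip_width: 0.0002
grip_force: 0.0
```

```bash
cat >> h.py <<'E'
def wworld(p,o,u,v,z):
    F=f(p); d=np.array([u-p['cx'],v-p['cy']]); r=np.hypot(*d); th=r/F
    c=np.array([*(d/r*np.sin(th)),np.cos(th)]); M=np.array(p['mount']); R=Ro.from_euler('xyz',o['tcp_rot'])
    O=R.apply(M[:3,3])+o['position']; D=R.apply(M[:3,:3]@c); return O+D*(z-O[2])/D[2]
E
python3 - <<'E'
from h import *
p=imaging.read_camera('top')
for c,b,z in(('red',(215,190,270,250),.114),('blue',(240,190,290,250),.13),('yellow',(270,190,350,250),.12),('green',(325,188,355,212),.065)): print(c,blob(p,c,b,z))
o=ctrl.get_obs();p=imaging.read_camera('wrist'); save(p,'w3.png')
for t,z in (('swing_post',.14),('tab_center',.106),('lock_top',.114),('mark',.065),('pointer',.072)):
    for a in imaging.recognise(t,p)[:1]: print(t,a,wworld(p,o,*a['centre'],z).round(4))
rows([(.5906,.171,.355,261.7),(.5906,.171,.29,261.7),(.5906,.171,.277,261.7)])
E
```

```text
red (68, (np.float64(251.1), np.float64(204.0)), array([0.5897, 0.1716, 0.114 ]))
blue (0, None, None)
yellow (0, None, None)
green (0, None, None)
swing_post {'centre': [271.1, 212.8], 'confidence': 0.57} [0.5701 0.0325 0.14  ]
tab_center {'centre': [272.4, 163.4], 'confidence': 0.77} [0.5657 0.0078 0.106 ]
lock_top {'centre': [271.4, 349.6], 'confidence': 0.54} [0.592  0.1698 0.114 ]
mark {'centre': [216.0, 89.5], 'confidence': 0.81} [ 0.6028 -0.0535  0.065 ]
pointer {'centre': [267.3, 169.1], 'confidence': 0.87} [0.5717 0.018  0.072 ]
t 5.0 [0.5725 0.0536 0.3623] yaw 261.4 F [ 0.1  0.1 -0.8] w -0.0002
[-0.1188, -0.0004, 0.0073] [0.001, 0.0, -0.005]
[-0.1188, -0.0004, 0.0723] [0.001, 0.0, -0.005]
[-0.1188, -0.0004, 0.0853] [0.001, 0.0, -0.005]
```

View pics/w3.png

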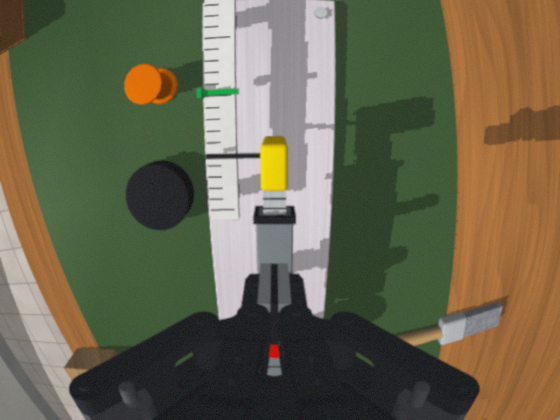

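The clip is at (217,92), the pointer at (230,156) and the tab at (273,163). Now going over the lock.

Request:
{"method": "carry_out", "body": {"increments": [[[-0.04,0,0,0,0,-0.005,0],[-0.08,0,0,0,0,-0.005,0],[-0.119,0,0,0,0,-0.005,0],[-0.119,0,0.03,0,0,-0.005,0],[-0.119,0,0.06,0,0,-0.005,0],[-0.119,0,0.068,0,0,-0.005,0],[-0.119,0,0.068,0,0,-0.005,0]]]}}

```text
time: 5.58
position: [0.5891, 0.1709, 0.2921]
tcp_rot: [3.136, -0.002, -1.716]
wrist_force: [-0.2, -1.0, 0.1]
grip_width: -0.0
grip_force: 0.0
```

Run:
```python
from h import *
rows([(.5905,.171,.29,261.7),(.5905,.171,.276,261.7)])
```

```text
t 5.58 [0.5891 0.1709 0.2921] yaw 261.7 F [-0.2 -1.   0.1] w -0.0
[-0.0003, -0.0013, 0.0021] [0.005, -0.002, 0.0]
[-0.0003, -0.0014, 0.0161] [0.005, -0.002, 0.0]
```

Request:
{"method": "carry_out", "body": {"increments": [[[0,-0.001,0.004,0,0,0,0],[0,-0.001,0.008,0,0,0,0],[0,-0.001,0.011,0,0,0,0],[0,-0.001,0.014,0,0,0,0],[0,-0.001,0.016,0,0,0,0],[0,-0.001,0.016,0,0,0,0]]]}}

```text
time: 6.08
position: [0.5919, 0.1702, 0.2791]
tcp_rot: [-3.14, 0.0, -1.717]
wrist_force: [1.1, 0.3, 2.3]
grip_width: 0.0001
grip_force: 1.0
```

Request:
{"method": "carry_out", "body": {"increments": [[[0,0,0.001,0,0,0,0],[0,0,0.002,0,0,0,0],[0,0,0.003,0,0,0,0],[0,0,0.003,0,0,0,0]]]}}

```text
time: 6.42
position: [0.5917, 0.1703, 0.2773]
tcp_rot: [-3.14, 0.0, -1.717]
wrist_force: [-1.1, -0.9, 14.8]
grip_width: -0.0001
grip_force: 7.2
```

Bottomed out (15 N). Lift and go to the tab.

Request:
{"method": "carry_out", "body": {"increments": [[[0,0,-0.04,0,0,0,0],[0,0,-0.08,0,0,0,0],[0.04,0,-0.09,0,0,0,30],[0.08,0,-0.09,0,0,0,70],[0.12,0,-0.09,0,0,0,100],[0.12,0,-0.09,0,0,0,100],[0.12,0,-0.09,0,0,0,100]]]}}

```text
time: 7.0
position: [0.5734, 0.0498, 0.3655]
tcp_rot: [3.14, -0.0, -1.72]
wrist_force: [0.5, 0.2, 0.2]
grip_width: 0.0606
grip_force: 0.0
```

Run:
```python
from h import *
o=ctrl.get_obs();p=imaging.read_camera('wrist'); save(p,'w4.png')
for t,z in (('tab_center',.126),('mark',.065),('pointer',.072)):
    for a in imaging.recognise(t,p)[:1]: print(t,a,wworld(p,o,*a['centre'],z).round(4))
rows([(.5665,.0077,.36,261.7),(.5665,.0077,.261,261.7)])
p=imaging.read_camera('top')
print(blob(p,'red',(235,190,270,220),.104),blob(p,'red',(235,190,270,220),.114))
```

```text
tab_center {'centre': [275.7, 163.1], 'confidence': 0.89} [0.5632 0.0035 0.126 ]
mark {'centre': [215.2, 92.1], 'confidence': 0.75} [ 0.6045 -0.0525  0.065 ]
pointer {'centre': [269.9, 170.1], 'confidence': 0.89} [0.5699 0.0185 0.072 ]
t 7.2 [0.5739 0.0526 0.3654] yaw 261.7 F [ 1.3  0.9 -0.4] w 0.0852
[0.0455, 0.0009, 0.0054] [0.001, 0.0, 0.001]
[0.0455, 0.0008, 0.1044] [0.001, 0.0, 0.001]
(73, (np.float64(251.2), np.float64(204.1)), array([0.5906, 0.1721, 0.104 ])) (73, (np.float64(251.2), np.float64(204.1)), array([0.5894, 0.1712, 0.114 ]))
```

View pics/w4.png

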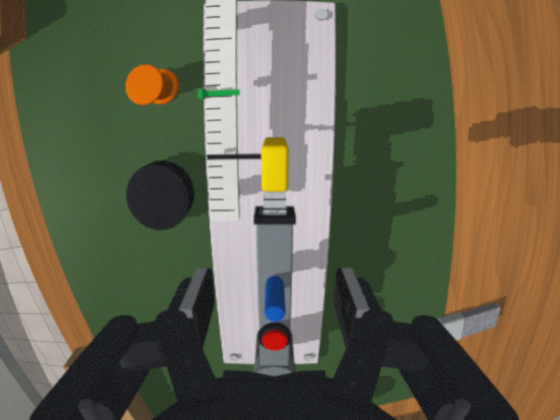

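The tab is at (275,163), pointer tip at (208,157), clip at (218,93), and the button is down. Descending over the tab.

Request:
{"method": "carry_out", "body": {"increments": [[[0.035,0.001,0,0,0,0,100],[0.0455,0.001,0.02,0,0,0,100],[0.0455,0.001,0.06,0,0,0,100],[0.0455,0.001,0.095,0,0,0,100],[0.0455,0.001,0.104,0,0,0,70],[0.0455,0.001,0.104,0,0,0,50],[0.0455,0.001,0.104,0,0,0,40]]]}}

```text
time: 7.83
position: [0.5668, 0.0074, 0.2625]
tcp_rot: [3.142, 0.0, -1.715]
wrist_force: [1.1, 0.1, 0.5]
grip_width: 0.0517
grip_force: 0.0
```

Run:
```python
from h import *
rows([(.5665,.0077,.261,261.7)])
o=dict(position=np.array([.5739,.0526,.3654]),tcp_rot=[np.pi,0,np.radians(261.7)])
p=imaging.read_camera('wrist'); save(p,'w5.png')
u=np.array([np.cos(np.radians(261.7)),np.sin(np.radians(261.7))])
a,b=wworld(p,o,212,157,.072),wworld(p,o,218,92.5,.065)
print(a,b,(b-a)[:2]@u)
```

```text
t 7.83 [0.5668 0.0074 0.2625] yaw 261.7 F [1.1 0.1 0.5] w 0.0517
[-0.0003, 0.0004, 0.0015] [0.0, 0.0, 0.0]
[0.61648437 0.00300828 0.072     ] [ 0.60362717 -0.04875668  0.065     ] 0.05307878416012491
```

View pics/w5.png

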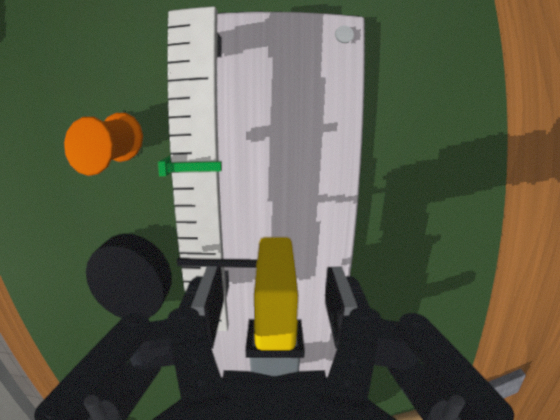

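Fingers straddle the tab; the pointer is at row 263 and the clip at row 167. Gripping at 60 N.

Request:
{"method": "carry_out", "body": {"increments": [[[0,0,0.001,0,0,0,0],[0,0,0.001,0,0,0,0],[0,0,0.001,0,0,0,0],[0,0,0.001,0,0,0,0],[0,0,0.001,0,0,0,0],[0,0,0.001,0,0,0,0]]], "grip_force": 60}}

```text
time: 8.38
position: [0.5663, 0.007, 0.2625]
tcp_rot: [-3.141, 0.0, -1.716]
wrist_force: [-5.9, 0.9, 7.9]
grip_width: 0.0174
grip_force: 61.5
```

Request:
{"method": "carry_out", "body": {"increments": [[[0.006,0,0,0,0,0,0],[0.012,0,0,0,0,0,0],[0.019,0,0,0,0,0,0],[0.026,0,0,0,0,0,0],[0.033,0,0,0,0,0,0],[0.04,0,0,0,0,0,0],[0.045,0,0,0,0,0,0],[0.045,0,0,0,0,0,0]]]}}

```text
time: 9.05
position: [0.5596, -0.038, 0.2624]
tcp_rot: [-3.141, 0.001, -1.717]
wrist_force: [-5.2, 4.1, 9.3]
grip_width: 0.0172
grip_force: 61.5
```

Run:
```python
from h import *
rows([])
o=ctrl.get_obs();p=imaging.read_camera('wrist'); save(p,'w6.png')
i=p['image'];cv2.imwrite('pics/w6c.png',cv2.resize(i[180:330,130:330],(800,600),interpolation=cv2.INTER_CUBIC)[:,:,::-1])
```

```text
t 9.05 [ 0.5596 -0.038   0.2624] yaw 261.6 F [-5.2  4.1  9.3] w 0.0172
```

View pics/w6c.png

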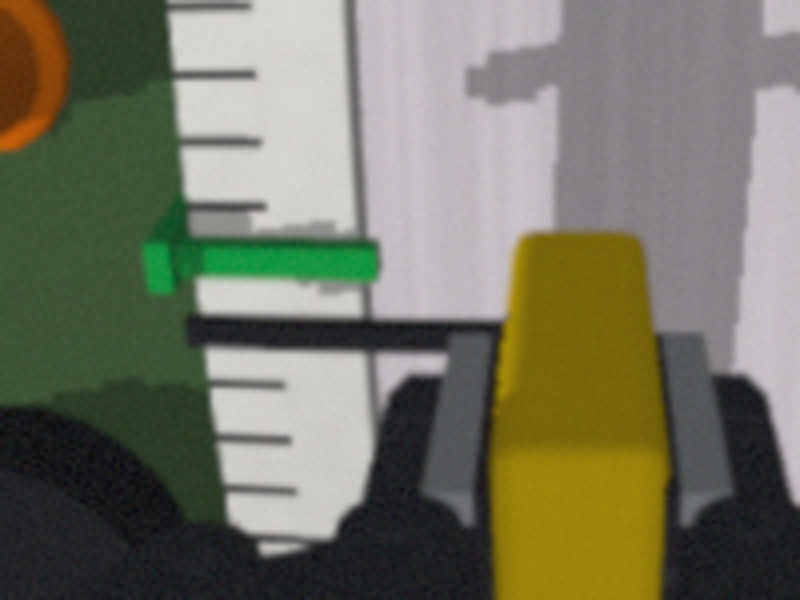

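Clip in the crop at row 261, pointer at row 332 (about 10 mm short). Computing the remainder with parallax.

Run:
```python
from h import *
o=ctrl.get_obs();p=imaging.read_camera('wrist')
R=Ro.from_euler('xyz',o['tcp_rot']);M=np.array(p['mount']);print('cam',R.apply(M[:3,3])+o['position'])
u=np.array([np.cos(np.radians(261.7)),np.sin(np.radians(261.7))])
g=lambda x,y,z: wworld(p,o,130+(x+.5)/4-.5,180+(y+.5)/4-.5,z)[:2]
piv=np.array([.5905,.171])-.07*u
for n,x,y,z in(('clipfar',285,241,.065),('clipnear',285,280,.065),('ptrfar',285,317,.074),('ptrnear',285,348,.074),('ptrfar72',285,317,.072),('ptrnear72',285,348,.072)):
    print(n,((g(x,y,z)-piv)@u).round(4))
print('tab now',(o['position'][:2]-piv)@u)
```

```text
cam [ 0.54548868 -0.12229712  0.23124512]
clipfar 0.2922
clipnear 0.2861
ptrfar 0.2847
ptrnear 0.2798
ptrfar72 0.2837
ptrnear72 0.2787
tab now 0.2809833666276818
```

Request:
{"method": "carry_out", "body": {"increments": [[[0.003,0,0,0,0,0,0],[0.006,0,0,0,0,0,0],[0.0073,0,0,0,0,0,0],[0.0073,0,0,0,0,0,0],[0.0073,0,0,0,0,0,0],[0.0073,0,0,0,0,0,0]]]}}

```text
time: 9.65
position: [0.5586, -0.0445, 0.2624]
tcp_rot: [-3.141, 0.001, -1.716]
wrist_force: [-5.5, 4.2, 8.6]
grip_width: 0.0171
grip_force: 61.5
```

Run:
```python
from h import *
rows([])
o=ctrl.get_obs();p=imaging.read_camera('wrist'); i=p['image']
cv2.imwrite('pics/w7c.png',cv2.resize(i[225:285,160:240],(800,600),interpolation=cv2.INTER_CUBIC)[:,:,::-1])
# top cam: along-rule offset of clip, and projected expected pixel
u=np.array([np.cos(np.radians(261.7)),np.sin(np.radians(261.7))]);piv=np.array([.5905,.171])-.07*u
n=np.array([-u[1],u[0]])
# predicted row in the crop for pointer/clip edges at lateral 40mm, by inverting wworld
from scipy.optimize import fsolve
def pix(P,z):
    s=fsolve(lambda q:wworld(p,o,q[0],q[1],z)[:2]-P,[200,255]);return s
tab=(o['position'][:2]-piv)@u; print('tab',tab)
for nm,al,z in(('ptr near',tab-.002,.074),('ptr far',tab+.002,.074),('clip near if aligned',tab-.0025,.065),('clip far if aligned',tab+.0025,.065)):
    q=pix(piv+u*al+n*.04,z); print(nm,((q-[160,225])*10+4.5).round(1))
```

```text
t 9.65 [ 0.5586 -0.0445  0.2624] yaw 261.7 F [-5.5  4.2  8.6] w 0.0171
tab 0.28784225941290703
ptr near [394.7 432.9]
ptr far [387.7 370.1]
clip near if aligned [426.9 366.6]
clip far if aligned [419.2 290.5]
```

View pics/w7c.png

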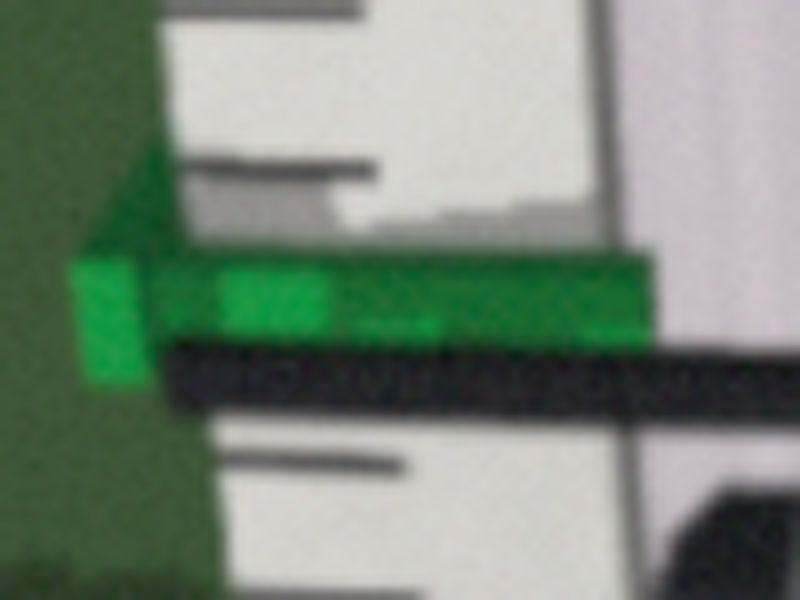

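The black pointer (rows 350–418) covers the near part of the green clip (top face from row ~270). Allowing for parallax, the centres agree within about 0.5 mm. One small nudge, then hand in.

Request:
{"method": "carry_out", "body": {"increments": [[[0.0005,0,0,0,0,0,0],[0.0005,0,0,0,0,0,0],[0.0005,0,0,0,0,0,0],[0.0005,0,0,0,0,0,0]]]}}

```text
time: 10.03
position: [0.5586, -0.0449, 0.2624]
tcp_rot: [-3.141, 0.001, -1.716]
wrist_force: [-4.9, 4.3, 8.5]
grip_width: 0.0175
grip_force: 61.5
```

Run:
```python
from h import *
rows([]); print(ctrl.close_job())
```

```text
t 10.03 [ 0.5586 -0.0449  0.2624] yaw 261.7 F [-4.9  4.3  8.5] w 0.0175
the job is handed in; nothing more can be done
None
```

I handed the job in at about 10 s: the boom is snapped in, the lock is fully down, and the gripper holds the arm with its pointer at the green clip, which I estimate is within about 1 mm; the judge's result isn't shown.

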